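# Screw the cap onto the sample jar without crossing its threads

## Task

Take the large white screw cap from the steel tray, set it on the open sample jar in the bench holder and screw it clockwise until it is fully home, then let go. Start it gently: if it binds early, still standing high, the threads are crossed, so stop at once, lift it and start again further round instead of forcing it. Never press or twist hard on the jar, and leave the small cap, the sample bottle and the swab dish where they are.

Things in the scene. Friction and masses are not known exactly. Their poses are not given: they have to be found in the camera images.
- cap: Large white screw cap, loose, right way up in the steel tray: 58 mm across, skirt and top 25 mm high, upright grab bar across the top. About 50 g. Origin: centre of the skirt's lower edge; z up, x along the bar. Inside, a thread that repeats every 180 degrees, unseen. Standing on the jar's lugs, it may be turned under light pressure until it drops 8 mm into a start, true or false.
- cap_bar (a point): Middle of the grab bar's top face, 51 mm above the cap's origin. Bar: 52 mm long along the cap's x, 14 mm wide, 26 mm tall. In a false start the threads are crossed: turned clockwise the cap stops hard within 25 degrees without sinking. Then lift it 12 mm, turn it 26 degrees further clockwise from where it bound, and lower it: that is the true start.
- cap_seat (a point): Centre of the cap's inner top face, 22 mm above the cap's origin. Height above the rim: about 13 mm standing on the lugs, 5 mm dropped into a start, 0 fully home. In the true start it turns clockwise 60 to 75 degrees to a firm stop, sinking 5 mm per 59 degrees, with 1.5 mm of axial play.
- jar: Amber sample jar, fixed and unable to turn, between the grey jaws of a bench holder with a 130 x 110 mm aluminium foot. Jar 64 mm across, shoulder 78 mm up, open neck 40 mm across, rim 105 mm above the origin. Origin: centre of the holder's underside; z up, x through the two thread lugs.
- jar_lug (a point): Outer end of one of the neck's two thread lugs (round, 4 mm, standing out 4.5 mm, 8 mm below the rim, on the jar's +x and -x sides). With the cap set on so that its bar lies along the jar's x axis, either way round, the cap drops into a start (true or false) at once or within 20 degrees clockwise.
- jar_rim (a point): Centre of the jar's mouth, on the rim, 105 mm above the jar's origin; axes as jar.
- tray: Fixed shallow steel tray 150 x 220 mm, walls 12 mm high, floor 4 mm thick, holding the two caps. Origin: centre of its underside.
- small_cap: Bystander: a smaller white cap, 36 mm across and 24 mm high, in the same tray; leave it alone. Origin: centre of its underside.
- sample_bottle: Bystander: a closed white sample bottle, 48 mm across, 100 mm tall, beyond the jar. Origin: centre of its underside.
- dish: Bystander: a white dish, 132 mm across, heaped with packed swabs, beyond the tray. Origin: centre of its underside.
Things that resemble listed ones, but are neither listed nor needed, are in the scene too. Of the things that look like the jar, the smaller one is meant.

How it is judged (in metres and radians):
On the way:
1. the cap is lifted clear of the tray (height (world z) of cap above 0.06 m), for 0.2 s.
At the end, for the whole second after the job is handed in: The cap's inner top is within 1.5 mm of the jar's rim in height and within 4 mm of its centre, the cap is level to 0.06 rad and at rest (horizontal distance between cap_seat and jar_rim below 0.004 m and z of cap_seat in the frame of jar below 0.1065 m and angle between cap's own z axis and vertical below 0.06 rad and linear speed of cap below 0.02 m/s); the robot touches nothing.
It fails at once if the cap is forced on the jar: more than 60 N between them (contact force between cap and jar above 60 N).
It fails at once if small cap moved more than 30 mm (distance of small_cap from where it was at the start of the episode above 0.03 m).
It fails at once if sample bottle moved more than 30 mm (distance of sample_bottle from where it was at the start of the episode above 0.03 m).
It fails at once if dish moved more than 30 mm (distance of dish from where it was at the start of the episode above 0.03 m).
It also fails if it takes over 67 s, if anything falls off the work surface, if the arm or the gripper's body presses on something with over 40 N, if the wrist force passes 120 N, or if a joint passes its speed limit or range.

## Robot

A 6-joint arm with a two-finger parallel gripper is mounted at the origin on the work surface. World frame = base frame: x ahead of the robot, y to its left, z up, the work surface at z = 0. Lengths are in m, angles in degrees, forces in N, time in s.
With the tool pointing down it reaches from about 0.25 to 0.725 m from the base axis. Payload 9.7 kg.
Tool frame: the origin (TCP) lies between the finger pads; the fingertips stand 11 mm ahead of it and the grasp point (between the pads) lies 8 mm behind it; z points along the fingers, x is the direction in which the jaws open and shut, and the axes are right-handed (so a half turn about z gives the same grasp; the last joint's range is limited). The gripper opens to 85 mm and grips with 20 to 120 N. Pads are 22 mm wide; open, the fingers measure 114 mm over their backs; the gripper's body (76 mm by 85 mm) begins 54 mm behind the grasp point. The pads swing forward as they close: fully open they stand 13 mm farther back than shut.
Start: joints at [-67.093, 4.979, 10.078, 95.1, 0, 90], TCP at [0.214, -0.507, 0.242] pointing down, gripper open.
Joint ranges: [-179.16, 179.16], [-48.56, 103.87], [-65.8, 70.77], [-126.05, 130.52], [-82.76, 87.17], [-180, 180]. Speed limits (degrees/s): [127.2, 127.2, 147.25, 180, 180, 180].

## Interface

Orientations are given as [roll, pitch, yaw] about the fixed x, y, z axes, in that order (R = Rz(yaw) Ry(pitch) Rx(roll)).
In Python, from workcell import get_obs, camera, job_done gives the robot as it stands.
- The arm moves only by the tool arm_command, never from a script. Its argument "increments" is a list of rows, each a list of 2 entries, a list of its own where there are three numbers: the shift along the tool's x, y, z in units of 25 mm (1.0 is 25 mm), then the turn about the tool's z in units of 6 degrees (1.0 is 6 degrees). In form: [[[dx, dy, dz], roll], ...]. A call has 1 to 5 rows; each row is the pose to reach, as a shift and turn from the pose measured when the call began, along the tool's axes at that moment; what a row does not reach only later rows make up. A row lasts 1/10 s, in which the tool goes at most 50 mm and 8.59 degrees, less where a joint would pass 70% of its speed; a pose out of reach is approached as far as the arm can. A call with a gripper value outside its range is refused whole. "claw" is the closure, from -1 (fully open) to 1 (shut), so that 0 is half open, set as the call begins (left out, the last holds). The fingers move at their own pace and stop on an object; "force" is the grip in N (left out, the last holds). Time passes only in rows, so rows that repeat a pose let the fingers close. It gives the time, the measured TCP pose, the force and the opening at its end, in the units of the state.
- get_obs(): the state, without advancing time (a new reading comes with each control period).
- camera(name): name is "scene" or "top" or "wrist"; returns a dict with "frame" (420x560x3 uint8, red, green, blue), "range_z" (420x560 float32, m along the optical axis (not along the pixel's ray), 0 where there is no reading), "K" (3x3 intrinsics, pixels), "R" (3x3) and "t" (3): a world point X has camera coordinates R X + t; the wrist camera has in their place "hand_eye" (4x4, takes a point from camera to tool coordinates, whose origin is the TCP and whose axes are the tool frame's). Camera axes: x right, y down, z forward; pixel columns grow to the right and rows downward; lengths in m; the calibration is good to about 2 mm. A picture is of the moment at which its call begins: read the wrist's pose just before it.
- job_done(): hands the job in, once; it reports no verdict.
The state is a dict: "time": time; "q": joint angles; "qd": joint speeds; "joint_efforts": joint torques, N m; "ee_pos": TCP position; "tcp_rot": TCP orientation; "wrist_force": force on the tool from outside, world axes, zero at the start; "torque": the same for the moment, N m; "opening": finger opening in m.
Only numpy, scipy, OpenCV 4.12 (cv2) and the standard library are available. Lean on these libraries where they do the work, as an engineer would, in place of code of your own. Each camera call takes 0.05 s, during which the arm holds its last target.

## Working session

There is one attempt and no reset: what is moved stays moved. The work goes in short steps, Python scripts to look and compute and a tool call to move; the robot and the scene stay as the last step left them, time stands still between calls to the robot, and variables do not carry over. Pictures are saved under pics/ and viewed, and the job is handed in when it is done.

Besides the shell and the picture viewer there is one more tool, called after ">>>" in YAML: its name, and indented under it one key for each argument. arm_command: Moves the arm, as the interface text tells. Its arguments: {"type":"object","properties":{"increments":{"type":"array"},"claw":{"type":"number"},"force":{"type":"number"}},"required":["increments"]}

```bash
ls; mkdir -p pics
cat > h.py <<'E'
import numpy as np, cv2
from workcell import get_obs, camera, job_done
def save(n,f): cv2.imwrite('pics/'+n+'.png', cv2.cvtColor(f,cv2.COLOR_RGB2BGR))
def cloud(c):
    z=c['range_z'];K=c['K'];v,u=np.mgrid[:z.shape[0],:z.shape[1]]
    P=np.stack([(u-K[0,2])/K[0,0]*z,(v-K[1,2])/K[1,1]*z,z],-1)
    W=(P-c['t'])@c['R']; W[z==0]=np.nan
    return W
E
python3 - <<'E'
from h import *
print(get_obs())
import pickle
for n in ('scene','top'):
    c=camera(n); save(n+'0',c['frame']); pickle.dump(c,open(n+'0.pkl','wb')); print(n,c['K'],c['R'],c['t'])
E
```

```text
pics
{'time': 0.0, 'q': array([-6.70951723e+01,  5.00968072e+00,  1.00350434e+01,  9.50996434e+01,
        2.26076564e-03,  9.00014236e+01]), 'qd': array([ 0.02570542, -0.08159219, -0.0084993 , -0.09873013, -0.07325776,
        0.00622379]), 'joint_efforts': array([ 1.53501340e-03, -5.20387495e+01,  4.64803290e+01,  1.62688340e-02,
        9.15648366e-05,  8.68364282e-06]), 'ee_pos': array([ 0.21398755, -0.50643264,  0.24160196]), 'tcp_rot': array([-1.79997741e+02,  7.42807200e-02, -6.70965959e+01]), 'wrist_force': array([-0.96398735,  0.37914442,  0.72969091]), 'torque': array([-0.00630515,  0.03662423, -0.02367431]), 'opening': 0.08551188435233535}
scene [[483.49530348   0.         284.62251654]
 [  0.         483.49530348 208.49681293]
 [  0.           0.           1.        ]] [[ 9.52337457e-05  9.99958218e-01  9.14076741e-03]
 [ 7.82257957e-01  5.61978925e-03 -6.22929295e-01]
 [-6.22954637e-01  7.20976193e-03 -7.82224738e-01]] [-0.00992224 -0.36436455  1.64288899]
top [[495.62481926   0.         283.8365379 ]
 [  0.         495.62481926 208.95038625]
 [  0.           0.           1.        ]] [[ 0.00380786 -0.99998997  0.00235962]
 [-0.98558664 -0.00415208 -0.16912045]
 [ 0.16912855 -0.00168162 -0.98559257]] [0.03102511 0.54043611 1.1143638 ]
```

View pics/scene0.png

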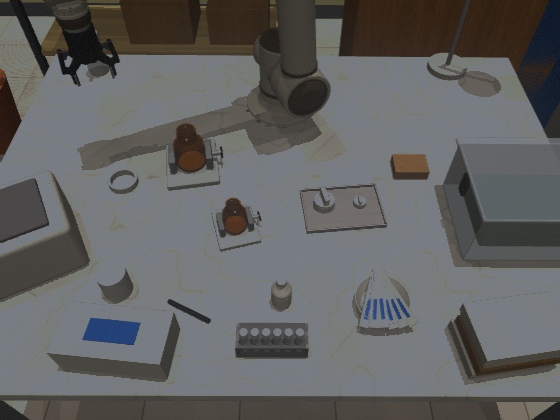

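View pics/top0.png

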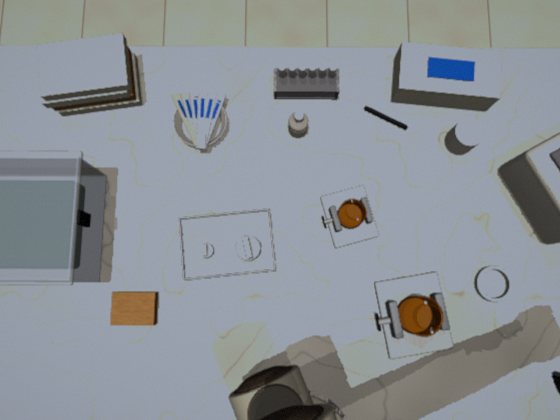

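Candidates for the cap, in top-view pixels: the barred large cap at (248,247) and the small cap at (208,250). Candidates for the jar: the smaller amber jar at (351,214) and a larger decoy at (418,315). I choose the cap at (248,247) and the jar at (351,214). Next is a close crop to check both.

Run:
```python
from h import *
import pickle
c=pickle.load(open('top0.pkl','rb')); f=c['frame']; W=cloud(c)
a=cv2.resize(f[190:300,170:285],None,fx=5,fy=5,interpolation=cv2.INTER_CUBIC)
a=np.clip((a.astype(float)-90)*1.8,0,255).astype(np.uint8)
save('capcrop',a[:600,:780])
a=cv2.resize(f[175:260,310:395],None,fx=7,fy=7,interpolation=cv2.INTER_CUBIC)
save('jarcrop',a[:595,:595])
print('valid',np.isfinite(W[...,2]).mean())
for n,(u,v) in dict(cap=(248,247),small=(208,250),jar=(351,214),tray=(225,225),table=(300,180)).items(): print(n,W[v,u])
s=W[225:270,230:268]; 
z=s[...,2]
for lo,hi in((0.045,0.07),(0.02,0.035)):
    m=(z>lo)&(z<hi); p=s[m]; print(lo,m.sum(),p.mean(0),p.min(0),p.max(0))
    if lo>.04: 
        q=p[:,:2]-p[:,:2].mean(0); w,V=np.linalg.eigh(q.T@q); print(np.degrees(np.arctan2(V[1,1],V[0,1])), np.sqrt(w/len(q)))
```

```text
valid 0.9961989795918368
cap [0.44987    0.11497094 0.05559551]
small [0.44587719 0.21201753 0.01820664]
jar [ 0.53404012 -0.12821439  0.0147705 ]
tray [0.50805069 0.17531373 0.00088398]
table [ 0.62012895 -0.00630166  0.00216381]
0.045 139 [0.45153545 0.11847612 0.05473586] [0.42693593 0.10777615 0.04643933] [0.47766021 0.12921219 0.06069979]
-167.0802487383531 [0.00401808 0.01494654]
0.02 344 [0.45099746 0.11812069 0.0288742 ] [0.42252053 0.08906208 0.02056624] [0.48071706 0.14772724 0.03487086]
```

View pics/capcrop.png

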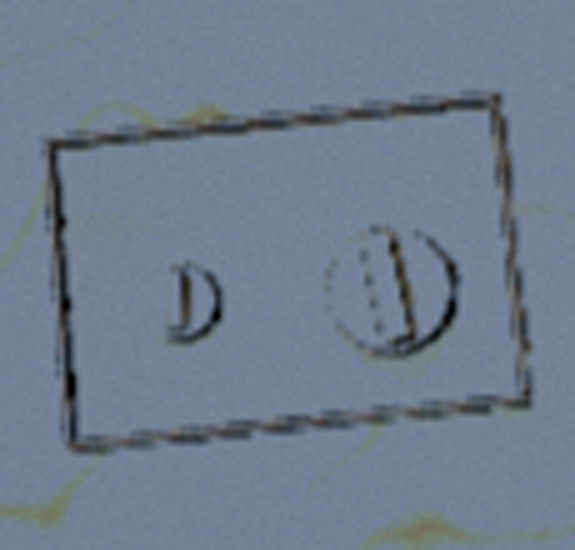

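View pics/jarcrop.png

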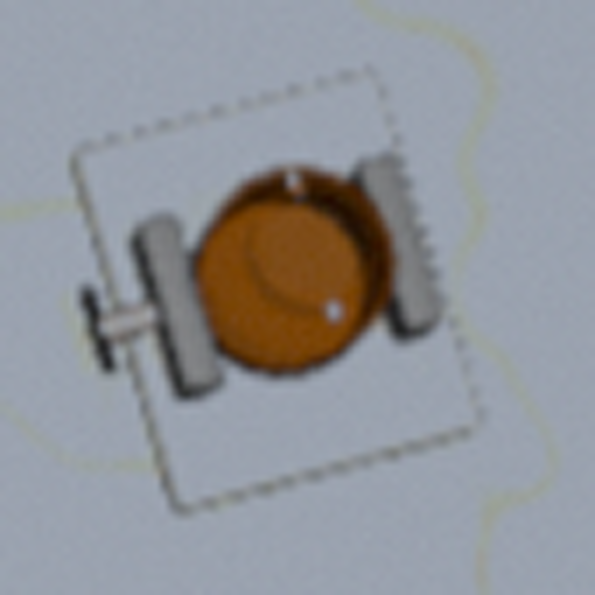

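The crops show the large cap with its bar at about (248,247) in the top image. The small cap sits to its left, and the jar is clamped by grey jaws. Two light specks at about (352,201) and (358,219) look like the lugs, and they run along the foot's long axis.

```bash
cat >> h.py <<'E'
def ray(c,u,v,z):
    d=c['R'].T@np.linalg.inv(c['K'])@np.array([u,v,1.]); o=-c['R'].T@c['t']
    return o+d*(z-o[2])/d[2]
def wristcam(n=None):
    from scipy.spatial.transform import Rotation as Ro
    s=get_obs(); c=camera('wrist')
    T=np.eye(4); T[:3,:3]=Ro.from_euler('xyz',s['tcp_rot'],degrees=True).as_matrix(); T[:3,3]=s['ee_pos']
    M=np.linalg.inv(T@c['hand_eye']); c['R']=M[:3,:3]; c['t']=M[:3,3]
    if n: save(n,c['frame'])
    return s,c
def inc(x,y,z,yaw,s=None):
    from scipy.spatial.transform import Rotation as Ro
    s=s or get_obs(); R=Ro.from_euler('xyz',s['tcp_rot'],degrees=True).as_matrix()
    d=R.T@(np.array([x,y,z])-s['ee_pos'])/0.025
    cur=s['tcp_rot'][2]; t=-((yaw-cur+180)%360-180)/6
    print('inc',np.round(d,3),'roll',round(t,2),'(other way',round(t-60*np.sign(t),2),') pos',np.round(s['ee_pos'],4),'yaw',round(cur,2),'q6',round(s['q'][5],1),'t',round(s['time'],2),'F',np.round(s['wrist_force'],1),'T',np.round(s['torque'],2),'open',round(s['opening'],4))
E
python3 - <<'E'
from h import *
import pickle
c=pickle.load(open('top0.pkl','rb')); W=cloud(c)
pix=lambda x,y:(310+x/7-.43,175+y/7-.43)
a=ray(c,*pix(293,183),.097);b=ray(c,*pix(333,310),.097)
print(a,b,(a+b)/2,np.linalg.norm(a-b),np.degrees(np.arctan2(*(a-b)[1::-1])))
q=[ray(c,*pix(*p),.012) for p in((75,155),(375,70),(482,430),(182,512))]
print(np.mean(q,0),[np.linalg.norm(q[i]-q[i-1]) for i in range(4)],np.degrees(np.arctan2(*(q[0]-q[3])[1::-1])),np.degrees(np.arctan2(*(q[1]-q[2])[1::-1])))
print('foot z',W[238:246,345:360,2].mean(), 'maxz decoy',np.nanmax(W[270:350,380:450,2]),np.nanmax(W[190:240,325:380,2]), ray(c,418,315,.15))
print(camera('wrist')['hand_eye'])
inc(.451,.118,.30,103)
E
```

```text
[ 0.55094804 -0.11831701  0.097     ] [ 0.50983256 -0.13027056  0.097     ] [ 0.5303903  -0.12429379  0.097     ] 0.04281787518879566 16.210786824742325
[ 0.52957323 -0.12449871  0.012     ] [np.float64(0.12844870891018367), np.float64(0.10888773160486687), np.float64(0.13002212071616465), np.float64(0.10668070072731205)] 15.956091852162098 14.982541612036337
foot z nan maxz decoy 0.14815592975577205 0.11182983906717114 [ 0.30259195 -0.24306922  0.15      ]
[[ 9.99999786e-01 -6.52257591e-04 -4.67641805e-05  2.57977906e-04]
 [ 6.32316687e-04  9.46235660e-01  3.23477472e-01 -8.27532155e-02]
 [-1.66740702e-04 -3.23477433e-01  9.46235871e-01 -1.31189927e-01]
 [ 0.00000000e+00  0.00000000e+00  0.00000000e+00  1.00000000e+00]]
inc [-19.322 -18.454  -2.309] roll -28.35 (other way 31.65 ) pos [ 0.214  -0.5065  0.2418] yaw -67.09 q6 90.0 t 0.15 F [0.6 0.2 0.3] T [-0.01 -0.02  0.01] open 0.0854
```

>>> arm_command:
  increments:
    - [[0,0,-1.5],-1.3]
    - [[-1,-1,-2.4],-2.6]
    - [[-2.5,-2.5,-2.4],-3.9]
    - [[-4,-4,-2.4],-5.2]
    - [[-5.5,-5.5,-2.4],-6.5]
  claw: -1

```text
time: 0.65
ee_pos: [0.2839, -0.3332, 0.3017]
tcp_rot: [-180.0, 0.0, -27.8]
wrist_force: [1.4, 0.3, -0.5]
opening: 0.0852
```

```bash
python3 -c "
from h import *
inc(.451,.118,.25,103)"
```

```text
inc [ -2.513 -19.078   2.084] roll -21.8 (other way 38.2 ) pos [ 0.2839 -0.3332  0.3017] yaw -27.83 q6 68.2 t 0.65 F [ 1.4  0.3 -0.5] T [ 0.01  0.04 -0.02] open 0.0852
```

>>> arm_command:
  increments:
    - [[-0.3,-1.7,0],-1.35]
    - [[-0.6,-3.5,0],-2.7]
    - [[-0.9,-5.3,0],-4.05]
    - [[-1.1,-7.1,0],-5.4]
    - [[-1.4,-8.9,0],-6.75]

```text
time: 1.15
ee_pos: [0.357, -0.1184, 0.3018]
tcp_rot: [-179.9, -0.0, 13.0]
wrist_force: [1.4, 0.2, -0.3]
opening: 0.0853
```

```bash
python3 -c "
from h import *
inc(.451,.118,.25,103)"
```

```text
inc [ 5.788 -8.366  2.082] roll -15.0 (other way 45.0 ) pos [ 0.357  -0.1184  0.3018] yaw 12.99 q6 58.6 t 1.15 F [ 1.4  0.2 -0.3] T [-0.04 -0.04 -0.01] open 0.0853
```

>>> arm_command:
  increments:
    - [[1.2,-1.6,0.4],-1.4]
    - [[2.4,-3.2,0.8],-2.8]
    - [[3.6,-4.8,1.2],-4.2]
    - [[4.8,-6.4,1.6],-5.6]
    - [[5.8,-8.0,2.0],-7.0]

```text
time: 1.65
ee_pos: [0.4525, 0.1078, 0.2523]
tcp_rot: [-180.0, -0.1, 55.3]
wrist_force: [1.1, 0.1, -0.6]
opening: 0.0855
```

>>> arm_command:
  increments:
    - [[0,0,0],-1.4]
    - [[0,0,0],-2.8]
    - [[0,0,0],-4.2]
    - [[0,0,0],-5.6]
    - [[0,0,0],-7.0]

```text
time: 2.15
ee_pos: [0.4524, 0.1079, 0.252]
tcp_rot: [-180.0, -0.0, 97.7]
wrist_force: [-0.4, 0.3, -0.0]
opening: 0.0854
```

```bash
python3 -c "
from h import *
inc(.451,.118,.25,103)
s,c=wristcam('w1')
W=cloud(c); z=W[...,2]
m=(z>.046)&(z<.07)&(np.hypot(W[...,0]-.451,W[...,1]-.118)<.05); p=W[m]
print(m.sum(),p.mean(0),p.min(0),p.max(0))
q=p[:,:2]-p[:,:2].mean(0); w,V=np.linalg.eigh(q.T@q); print(np.degrees(np.arctan2(V[1,1],V[0,1])), np.sqrt(w/len(q)))
"
```

```text
inc [ 0.407 -0.002  0.08 ] roll -0.88 (other way 59.12 ) pos [0.4524 0.1079 0.252 ] yaw 97.71 q6 5.7 t 2.15 F [-0.4  0.3 -0. ] T [-0.04 -0.   -0.01] open 0.0854
846 [0.44804658 0.11677022 0.05395048] [0.42351528 0.10538678 0.04603191] [0.47459635 0.12892818 0.05680452]
-167.0638181133314 [0.00397954 0.01490062]
```

View pics/w1.png

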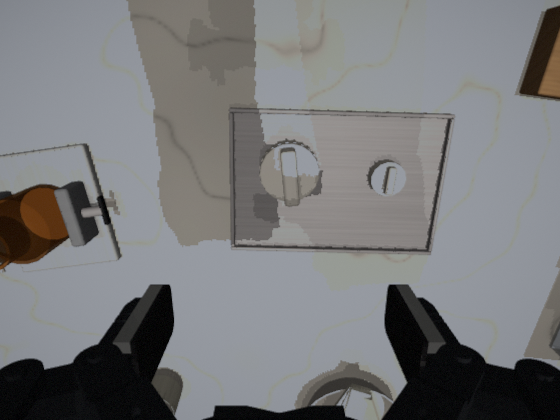

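The wrist view shows the large cap at (290,172) with its bar, the small cap at (388,177), and the jar to the left. The bar yaw of 13° agrees with the top view, and the position agrees to about 3 mm. I'll go down to it now.

>>> arm_command:
  increments:
    - [[0.2,0,1.2],-0.5]
    - [[0.4,-0.05,2.4],-0.88]
    - [[0.4,-0.1,3.6],-0.88]
    - [[0.4,-0.1,4.8],-0.88]
    - [[0.4,-0.1,6.0],-0.88]

```text
time: 2.7
ee_pos: [0.4483, 0.1175, 0.1008]
tcp_rot: [-180.0, -0.0, 103.3]
wrist_force: [0.0, -0.6, 0.5]
opening: 0.085
```

```bash
python3 -c "
from h import *
inc(.4503,.1175,.044,103)
s,c=wristcam('w2')
W=cloud(c); z=W[...,2]
m=(z>.046)&(z<.07)&(np.hypot(W[...,0]-.451,W[...,1]-.118)<.04); p=W[m]
print(m.sum(),p.mean(0),p.min(0),p.max(0))
"
```

```text
inc [-0.021  0.079  2.27 ] roll 0.05 (other way -59.95 ) pos [0.4483 0.1175 0.1008] yaw 103.32 q6 1.3 t 2.7 F [ 0.  -0.6  0.5] T [ 0.02 -0.03 -0.03] open 0.085
2399 [0.44689695 0.11665522 0.05394781] [0.42327247 0.10548167 0.04608094] [0.47549815 0.12873657 0.05670608]
```

View pics/w2.png

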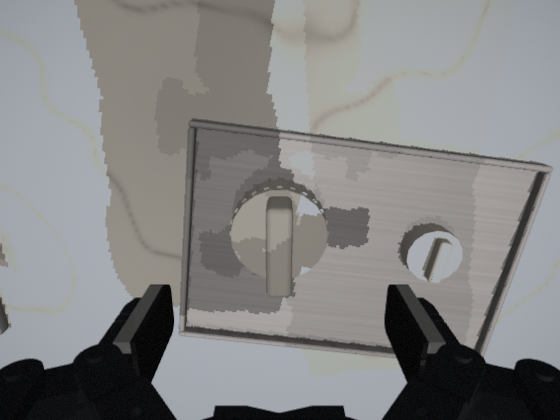

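The bar at (279,245) is midway between the jaws and aligned with them.

>>> arm_command:
  increments:
    - [[0,0.05,0.8],0]
    - [[0,0.05,1.5],0]
    - [[0,0.05,2.0],0]
    - [[0,0.05,2.27],0]
    - [[0,0.05,2.27],0]

```text
time: 3.25
ee_pos: [0.4469, 0.1171, 0.0389]
tcp_rot: [-179.6, -0.0, 103.3]
wrist_force: [0.0, 0.2, 0.4]
opening: 0.0856
```

>>> arm_command:
  increments:
    - [[0,0,0],0]
    - [[0,0,0],0]
    - [[0,0,0],0]
    - [[0,0,0],0]
    - [[0,0,0],0]
  claw: 1
  force: 40

```text
time: 3.75
ee_pos: [0.448, 0.1173, 0.0404]
tcp_rot: [-179.8, -0.0, 103.3]
wrist_force: [-2.3, -3.0, 10.8]
opening: 0.0132
```

>>> arm_command:
  increments:
    - [[0,0,0],0]
    - [[0,0,0],0]
    - [[0,0,0],0]
    - [[0,0,0],0]
    - [[0,0,0],0]

```text
time: 4.25
ee_pos: [0.448, 0.1173, 0.0405]
tcp_rot: [-179.8, -0.0, 103.3]
wrist_force: [-0.0, -0.9, 2.0]
opening: 0.0134
```

>>> arm_command:
  increments:
    - [[0,0,-0.4],0]
    - [[0,0,-1.2],0]
    - [[0,0,-2.4],0]
    - [[0,0,-3.6],0]
    - [[0,0,-4.8],0]

```text
time: 4.75
ee_pos: [0.4482, 0.1173, 0.1621]
tcp_rot: [-179.7, -0.0, 103.3]
wrist_force: [0.4, 0.3, -0.5]
opening: 0.0133
```

>>> arm_command:
  increments:
    - [[0,0,-1.2],0]
    - [[0,0,-1.6],0]
    - [[0,0,-1.6],0]

```text
time: 5.05
ee_pos: [0.449, 0.1175, 0.2036]
tcp_rot: [-179.9, -0.0, 103.3]
wrist_force: [0.2, -0.1, -1.0]
opening: 0.0132
```

```bash
python3 -c "
from h import *
s,c=wristcam('w3')
inc(.530,-.124,.20,106)
W=cloud(c); z=W[...,2]-s['ee_pos'][2]
m=(np.hypot(W[...,0]-.449,W[...,1]-.118)<.04)&(z>-.05)&(z<.03); p=W[m]
print(m.sum(),p.mean(0),p.min(0),p.max(0),'hist',np.histogram(z[m],bins=16))
"
```

```text
inc [-10.145   0.957   0.071] roll -0.45 (other way 59.55 ) pos [0.4485 0.1174 0.202 ] yaw 103.28 q6 1.4 t 5.1 F [-0.5 -0.1 -0.7] T [0.03 0.04 0.02] open 0.0134
14887 [0.43955395 0.11470796 0.20533653] [0.42080222 0.08766562 0.16654512] [0.47663132 0.14642071 0.23355677] hist (array([ 158,  298,  328,  366,  595, 2298, 1905,  303,  451,  500,  568,
       1407, 3895,  505,  660,  650]), array([-0.03701313, -0.0328249 , -0.02863667, -0.02444844, -0.02026021,
       -0.01607199, -0.01188376, -0.00769553, -0.0035073 ,  0.00068093,
        0.00486916,  0.00905738,  0.01324561,  0.01743384,  0.02162207,
        0.0258103 ,  0.02999853]))
```

View pics/w3.png

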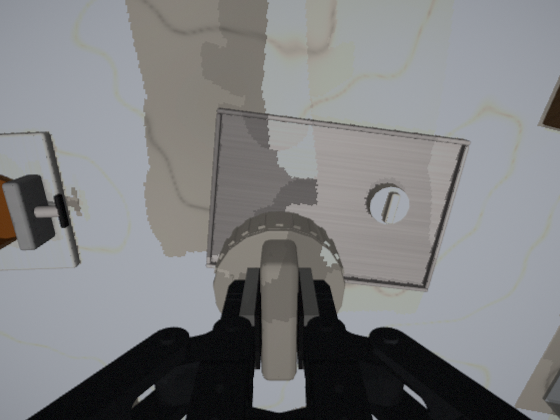

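The cap is held by its bar, which spans (279,240) to (280,380) between the pads. The small cap at (388,205) has not moved. Next I'll measure the cap's offset in the hand.

```bash
cat >> h.py <<'E'
def capinhand(s,c):
    from scipy.spatial.transform import Rotation as Ro
    R=Ro.from_euler('xyz',s['tcp_rot'],degrees=True).as_matrix()
    P=(cloud(c)-s['ee_pos'])@R; z=P[...,2]
    m=(abs(P[...,0])<.009)&(abs(P[...,1])<.045)&(z>-.0175)&(z<-.011)
    p=P[m]; print('bar top: n',m.sum(),'y',np.percentile(p[:,1],[0.5,50,99.5]).round(4),'x',np.percentile(p[:,0],[.5,99.5]).round(4),'z',np.median(p[:,2]).round(4), 'zslope y',np.polyfit(p[:,1],p[:,2],1)[0].round(3))
    m=(abs(P[...,0])<.035)&(abs(P[...,1])<.045)&(z>.009)&(z<.016)
    p=P[m]; print('top: n',m.sum(),'y',np.percentile(p[:,1],[0.5,99.5]).round(4),'x',np.percentile(p[:,0],[.5,99.5]).round(4),'z',np.median(p[:,2]).round(4),'zslope',np.linalg.lstsq(np.c_[p[:,:2],np.ones(len(p))],p[:,2],rcond=None)[0].round(3))
E
python3 -c "
from h import *
s,c=wristcam('w3b'); capinhand(s,c)"
```

```text
bar top: n 4418 y [-0.0243 -0.0026  0.0264] x [-0.008   0.0081] z -0.0139 zslope y -0.008
top: n 4156 y [-0.0268  0.0108] x [-0.0286  0.0275] z 0.012 zslope [-0.    -0.024  0.012]
```

```bash
python3 -c "
from h import *
inc(.61,-.11,.21,106)"
```

```text
inc [-10.335   4.212  -0.385] roll -0.45 (other way 59.55 ) pos [0.4481 0.1173 0.201 ] yaw 103.28 q6 1.4 t 5.15 F [-0.4  0.  -1.5] T [ 0.01 -0.01 -0.01] open 0.0135
```

>>> arm_command:
  increments:
    - [[-1.0,0.4,-0.2],-0.2]
    - [[-2.5,1.0,-0.4],-0.45]
    - [[-4,1.6,-0.4],-0.45]
    - [[-5.5,2.2,-0.4],-0.45]
    - [[-7,2.8,-0.4],-0.45]

```text
time: 5.65
ee_pos: [0.5566, -0.0384, 0.2086]
tcp_rot: [-179.5, -0.1, 106.0]
wrist_force: [0.8, 0.5, 0.1]
opening: 0.0133
```

>>> arm_command:
  increments:
    - [[-1.5,0.6,0],0]
    - [[-2.6,1.1,0],0]
    - [[-3.2,1.3,0],0]
    - [[-3.2,1.3,0],0]
    - [[-3.2,1.3,0],0]

```text
time: 6.15
ee_pos: [0.6092, -0.1062, 0.2065]
tcp_rot: [-179.4, -0.2, 106.0]
wrist_force: [-0.3, -0.2, 0.1]
opening: 0.0133
```

```bash
python3 -c "
from h import *
import pickle
s,c=wristcam('w4'); pickle.dump((s,c),open('w4.pkl','wb'))
inc(.53,-.124,.20,106)"
```

```text
inc [ 0.172 -3.242  0.32 ] roll -0.0 (other way 60.0 ) pos [ 0.6092 -0.1058  0.2072] yaw 105.99 q6 -25.8 t 6.2 F [-0.7 -0.1 -0. ] T [ 0.03  0.04 -0.05] open 0.013
```

View pics/w4.png

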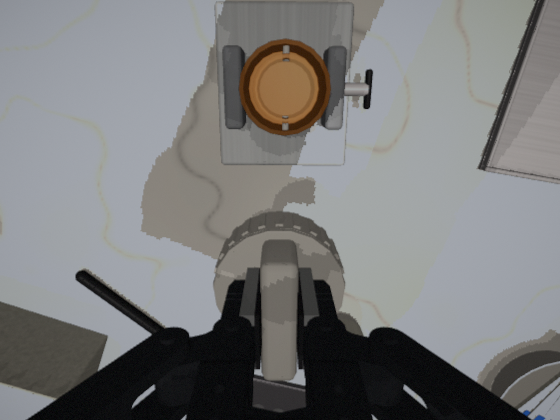

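```bash
python3 -c "
from h import *
import pickle
s,c=pickle.load(open('w4.pkl','rb')); f=c['frame']
save('w4c',cv2.resize(f[35:140,225:350],None,fx=6,fy=5.7,interpolation=cv2.INTER_CUBIC))
hsv=cv2.cvtColor(f,cv2.COLOR_RGB2HSV); g=f[20:150,220:360].astype(int)
sat=hsv[...,1]
m=(sat<100)&(f.max(2)>120); m[:, :270]=0; m[:,300:]=0; m[:40]=0; m[135:]=0
n,l,st,ce=cv2.connectedComponentsWithStats(m.astype(np.uint8)); print(st[1:],ce[1:])
W=cloud(c); z=W[...,2]; print(z[60:120:6,240:332:8].round(3))
"
```

```text
[[284  46   4   8  27]
 [284 116   3   1   3]
 [283 124   4   6  20]] [[285.48148148  49.14814815]
 [285.         116.        ]
 [284.55       126.5       ]]
[[0.044 0.07  0.074 0.077 0.104 0.092 0.099 0.103 0.105 0.075 0.07  0.044]
 [0.045 0.071 0.077 0.104 0.016 0.015 0.016 0.016 0.102 0.076 0.073 0.046]
 [0.044 0.074 0.104 0.016 0.016 0.015 0.016 0.017 0.014 0.105 0.074 0.068]
 [0.068 0.074 0.106 0.014 0.017 0.017 0.016 0.016 0.015 0.104 0.075 0.069]
 [0.069 0.075 0.103 0.015 0.015 0.016 0.013 0.015 0.015 0.096 0.076 0.07 ]
 [0.069 0.075 0.105 0.017 0.015 0.016 0.015 0.017 0.015 0.094 0.076 0.071]
 [0.068 0.074 0.105 0.016 0.017 0.016 0.017 0.015 0.016 0.101 0.076 0.068]
 [0.044 0.074 0.104 0.015 0.016 0.015 0.016 0.015 0.014 0.104 0.074 0.046]
 [0.045 0.071 0.077 0.104 0.017 0.016 0.017 0.014 0.095 0.103 0.072 0.045]
 [0.045 0.071 0.075 0.104 0.104 0.015 0.015 0.096 0.104 0.076 0.069 0.046]]
```

View pics/w4c.png

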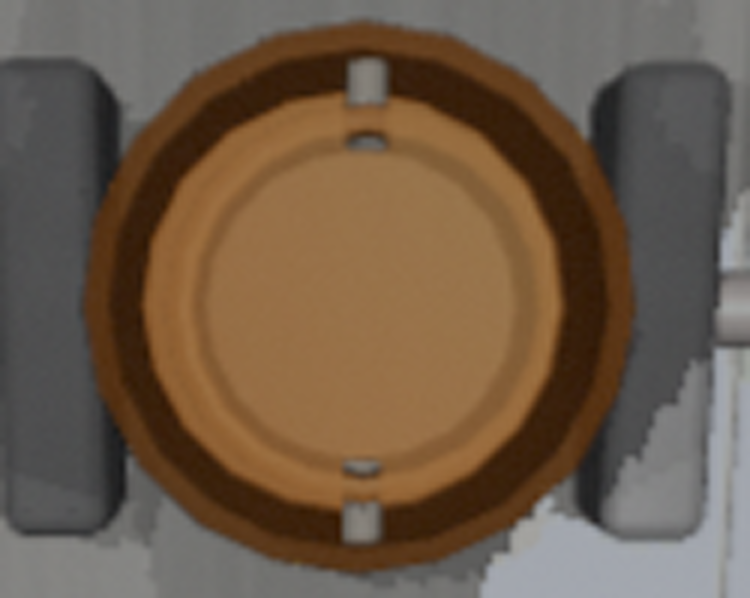

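The lugs at wrist pixels (285.5,49) and (284.5,126.5) are clear, with the rim ring between them.

```bash
python3 -c "
from h import *
import pickle
s,c=pickle.load(open('w4.pkl','rb'))
a=ray(c,285.48,49.15,.097);b=ray(c,284.55,126.5,.097); print(a,b,(a+b)/2,np.linalg.norm(a-b),np.degrees(np.arctan2(*(a-b)[1::-1]))%180)
W=cloud(c); z=W[...,2]; m=(z>.1005)&(z<.109); m[:40]=0;m[140:]=0;m[:,:235]=0;m[:,340:]=0
# rim: bbox of the ring at the plane z=.105
v,u=np.nonzero(m); el=cv2.minEnclosingCircle(np.c_[u,v].astype(np.float32)); print(el, ray(c,*el[0],.105), m.sum(), W[m].mean(0))
p=W[m][:,:2]; A=np.c_[2*p,np.ones(len(p))]; r=np.linalg.lstsq(A,(p**2).sum(1),rcond=None)[0]; print('circ',r[:2],np.sqrt(r[2]+r[0]**2+r[1]**2))
capinhand(s,c)
"
```

```text
[ 0.5077545  -0.13110147  0.097     ] [ 0.55133949 -0.1190211   0.097     ] [ 0.529547   -0.12506129  0.097     ] 0.04522816309301145 15.491675839154908
((285.5, 87.5), 34.82107162475586) [ 0.52864584 -0.12516954  0.105     ] 1057 [ 0.52847378 -0.12525819  0.10431146]
circ [ 0.52923204 -0.12516902] 0.01828523014708806
bar top: n 4405 y [-0.0242 -0.0027  0.026 ] x [-0.0081  0.0081] z -0.0139 zslope y -0.009
top: n 4152 y [-0.0268  0.0108] x [-0.0285  0.0275] z 0.012 zslope [-0.    -0.025  0.012]
```

```bash
python3 -c "
from h import *
inc(.5287,-.1250,.165,105.7)"
```

```text
inc [ 0.145 -3.289  1.72 ] roll 0.05 (other way -59.95 ) pos [ 0.6092 -0.1058  0.2072] yaw 105.99 q6 -25.8 t 6.2 F [-0.7 -0.1 -0. ] T [ 0.03  0.04 -0.05] open 0.013
```

>>> arm_command:
  increments:
    - [[0.05,-0.8,0.2],0.05]
    - [[0.1,-1.8,0.6],0.05]
    - [[0.15,-2.8,1.0],0.05]
    - [[0.15,-3.3,1.4],0.05]
    - [[0.15,-3.3,1.4],0.05]

```text
time: 6.7
ee_pos: [0.5264, -0.1242, 0.1723]
tcp_rot: [-179.4, -0.2, 105.7]
wrist_force: [0.5, 0.5, -0.7]
opening: 0.0137
```

>>> arm_command:
  increments:
    - [[0,0,0],0]
    - [[0,0,0],0]

```text
time: 6.9
ee_pos: [0.5268, -0.1236, 0.1728]
tcp_rot: [-179.4, -0.2, 105.8]
wrist_force: [-0.1, -0.8, -0.4]
opening: 0.0135
```

```bash
python3 -c "
from h import *
inc(.5287,-.1250,.140,105.7)
c=camera('top');f=c['frame'];save('t2',cv2.resize(f[160:260,300:420],None,fx=6,fy=6,interpolation=cv2.INTER_CUBIC))"
```

```text
inc [-0.078  0.071  1.31 ] roll 0.01 (other way -59.99 ) pos [ 0.5268 -0.1236  0.1728] yaw 105.75 q6 -28.9 t 6.9 F [-0.1 -0.8 -0.4] T [-0.02 -0.    0.03] open 0.0135
```

>>> arm_command:
  increments:
    - [[-0.08,0.07,0.4],0]
    - [[-0.08,0.07,0.8],0]
    - [[-0.08,0.07,1.1],0]
    - [[-0.08,0.07,1.2],0]
    - [[-0.08,0.07,1.2],0]

```text
time: 7.45
ee_pos: [0.5286, -0.1251, 0.1419]
tcp_rot: [-179.3, -0.2, 105.7]
wrist_force: [0.0, 0.5, -0.8]
opening: 0.0133
```

```bash
python3 -c "
from h import *
inc(.5287,-.1250,.135,105.7)"
```

```text
inc [0.002 0.01  0.275] roll 0.01 (other way -59.99 ) pos [ 0.5286 -0.1251  0.1419] yaw 105.75 q6 -29.0 t 7.45 F [ 0.   0.5 -0.8] T [ 0.05 -0.01  0.02] open 0.0133
```

>>> arm_command:
  increments:
    - [[0,0,0.08],0]
    - [[0,0,0.16],0]
    - [[0,0,0.24],0]
    - [[0,0,0.24],0]

```text
time: 7.85
ee_pos: [0.5284, -0.1251, 0.1357]
tcp_rot: [-179.3, -0.2, 105.7]
wrist_force: [-0.1, 0.5, 0.1]
opening: 0.0131
```

>>> arm_command:
  increments:
    - [[0,0,0.05],0]
    - [[0,0,0.1],0]
    - [[0,0,0.1],0]

```text
time: 8.15
ee_pos: [0.5283, -0.1251, 0.133]
tcp_rot: [-179.3, -0.2, 105.7]
wrist_force: [-0.2, -0.3, -1.5]
opening: 0.0135
```

>>> arm_command:
  increments:
    - [[0,0,0.04],0]
    - [[0,0,0.08],0]
    - [[0,0,0.08],0]

```text
time: 8.45
ee_pos: [0.5285, -0.1251, 0.132]
tcp_rot: [-179.4, -0.2, 105.7]
wrist_force: [-1.2, 0.6, 6.0]
opening: 0.0133
```

>>> arm_command:
  increments:
    - [[0,0,0.04],0]
    - [[0,0,0.06],0]
    - [[0,0,0.06],0]

```text
time: 8.75
ee_pos: [0.5285, -0.1251, 0.1318]
tcp_rot: [-179.5, -0.1, 105.7]
wrist_force: [-3.2, 0.6, 9.5]
opening: 0.0129
```

The cap is standing on the lugs at z = 0.132 with light contact. I'll turn it gently clockwise to find a start.

>>> arm_command:
  increments:
    - [[0,0,0.07],0.3]
    - [[0,0,0.07],0.6]
    - [[0,0,0.07],0.9]
    - [[0,0,0.07],1.0]

```text
time: 9.15
ee_pos: [0.5288, -0.1258, 0.1315]
tcp_rot: [-179.5, 0.0, 99.7]
wrist_force: [-2.4, -2.3, 9.3]
opening: 0.0133
```

>>> arm_command:
  increments:
    - [[0,0,0.07],0.3]
    - [[0,0,0.07],0.6]
    - [[0,0,0.07],0.9]
    - [[0,0,0.07],1.0]

```text
time: 9.55
ee_pos: [0.5287, -0.1255, 0.1304]
tcp_rot: [-179.6, 0.0, 93.6]
wrist_force: [-1.2, 1.9, 5.8]
opening: 0.0136
```

>>> arm_command:
  increments:
    - [[0,0,0.1],0]
    - [[0,0,0.12],0.1]
    - [[0,0,0.12],0.1]

```text
time: 9.85
ee_pos: [0.5287, -0.125, 0.1271]
tcp_rot: [-179.6, -0.0, 93.0]
wrist_force: [0.9, 5.0, -0.6]
opening: 0.0131
```

It is dropping into a start. I'll keep following it down without turning.

>>> arm_command:
  increments:
    - [[0,0,0.05],0]
    - [[0,0,0.1],0]
    - [[0,0,0.1],0]

```text
time: 10.15
ee_pos: [0.5286, -0.1249, 0.1243]
tcp_rot: [-179.5, -0.0, 93.0]
wrist_force: [0.3, 3.7, 0.0]
opening: 0.0134
```

>>> arm_command:
  increments:
    - [[0,0,0.04],0]
    - [[0,0,0.06],0]
    - [[0,0,0.06],0]

```text
time: 10.45
ee_pos: [0.5287, -0.1249, 0.1238]
tcp_rot: [-179.6, -0.0, 93.0]
wrist_force: [-2.3, 5.2, 8.4]
opening: 0.0128
```

It dropped 8 mm to z = 0.1238. I'll turn clockwise gently and watch torque and sinking.

>>> arm_command:
  increments:
    - [[0,0,0.02],0.25]
    - [[0,0,0.02],0.5]
    - [[0,0,0.03],0.75]
    - [[0,0,0.03],1.0]
    - [[0,0,0.03],1.0]

```text
time: 10.95
ee_pos: [0.5285, -0.1255, 0.1238]
tcp_rot: [-179.6, 0.1, 86.9]
wrist_force: [-4.4, 0.9, 7.3]
opening: 0.0134
```

```bash
python3 -c "
from h import *
inc(.5287,-.1250,.124,93)"
```

```text
inc [ 0.019  0.007 -0.009] roll -1.01 (other way 58.99 ) pos [ 0.5285 -0.1255  0.1238] yaw 86.94 q6 -10.2 t 10.95 F [-4.4  0.9  7.3] T [ 0.22  0.9  -0.07] open 0.0134
```

>>> arm_command:
  increments:
    - [[0,0,0.02],0.25]
    - [[0,0,0.03],0.5]
    - [[0,0,0.04],0.75]
    - [[0,0,0.04],1.0]
    - [[0,0,0.04],1.0]

```text
time: 11.45
ee_pos: [0.5282, -0.1255, 0.1234]
tcp_rot: [-179.6, 0.2, 80.9]
wrist_force: [-4.7, 3.5, 7.9]
opening: 0.0131
```

```bash
python3 -c "
from h import *
inc(.5287,-.1250,.124,93)"
```

```text
inc [ 0.024  0.017 -0.024] roll -2.02 (other way 57.98 ) pos [ 0.5282 -0.1255  0.1234] yaw 80.87 q6 -4.1 t 11.45 F [-4.7  3.5  7.9] T [ 0.88  1.06 -0.04] open 0.0131
```

>>> arm_command:
  increments:
    - [[0,0,0.02],0.25]
    - [[0,0,0.03],0.5]
    - [[0,0,0.05],0.75]
    - [[0,0,0.05],1.0]
    - [[0,0,0.05],1.0]

```text
time: 11.95
ee_pos: [0.528, -0.1254, 0.1229]
tcp_rot: [-179.6, 0.2, 74.8]
wrist_force: [-3.5, 4.8, 8.4]
opening: 0.013
```

```bash
python3 -c "
from h import *
inc(.5287,-.1250,.124,93)"
```

```text
inc [ 0.022  0.023 -0.045] roll -3.03 (other way 56.97 ) pos [ 0.528  -0.1254  0.1229] yaw 74.8 q6 1.9 t 11.95 F [-3.5  4.8  8.4] T [ 1.12  0.88 -0.03] open 0.013
```

It is sinking about 0.5 mm per 6° with low twist, so this looks like the true start. I'll continue.

>>> arm_command:
  increments:
    - [[0,0,0.03],0.25]
    - [[0,0,0.04],0.5]
    - [[0,0,0.05],0.75]
    - [[0,0,0.05],1.0]
    - [[0,0,0.05],1.0]

```text
time: 12.45
ee_pos: [0.5279, -0.1252, 0.1224]
tcp_rot: [-179.7, 0.2, 68.7]
wrist_force: [-2.7, 5.3, 9.1]
opening: 0.0132
```

```bash
python3 -c "
from h import *
inc(.5287,-.1250,.124,93)"
```

```text
inc [ 0.018  0.027 -0.065] roll -4.04 (other way 55.96 ) pos [ 0.5279 -0.1252  0.1224] yaw 68.74 q6 8.0 t 12.45 F [-2.7  5.3  9.1] T [ 1.25  0.84 -0.08] open 0.0132
```

>>> arm_command:
  increments:
    - [[0,0,0.03],0.3]
    - [[0,0,0.05],0.6]
    - [[0,0,0.06],0.9]
    - [[0,0,0.07],1.2]
    - [[0,0,0.07],1.5]

```text
time: 12.95
ee_pos: [0.5279, -0.1249, 0.1216]
tcp_rot: [-179.7, 0.2, 59.7]
wrist_force: [-4.0, 6.4, 9.0]
opening: 0.0133
```

>>> arm_command:
  increments:
    - [[0,0,0.03],0.3]
    - [[0,0,0.05],0.6]
    - [[0,0,0.06],0.9]
    - [[0,0,0.07],1.2]
    - [[0,0,0.07],1.5]

```text
time: 13.45
ee_pos: [0.5279, -0.1245, 0.1208]
tcp_rot: [-179.8, 0.2, 50.6]
wrist_force: [-3.4, 7.1, 8.1]
opening: 0.0135
```

```bash
python3 -c "
from h import *
inc(.5287,-.1250,.124,93)"
```

```text
inc [ 0.006  0.036 -0.13 ] roll -7.07 (other way 52.93 ) pos [ 0.5279 -0.1245  0.1208] yaw 50.61 q6 26.2 t 13.45 F [-3.4  7.1  8.1] T [1.51 0.74 0.1 ] open 0.0135
```

>>> arm_command:
  increments:
    - [[0,0,0.03],0.3]
    - [[0,0,0.05],0.6]
    - [[0,0,0.06],0.9]
    - [[0,0,0.07],1.2]
    - [[0,0,0.07],1.5]

```text
time: 13.95
ee_pos: [0.5281, -0.1242, 0.12]
tcp_rot: [-179.8, 0.1, 41.5]
wrist_force: [-1.4, 6.9, 8.2]
opening: 0.0136
```

>>> arm_command:
  increments:
    - [[0,0,0.03],0.25]
    - [[0,0,0.05],0.5]
    - [[0,0,0.05],0.75]
    - [[0,0,0.05],1.0]
    - [[0,0,0.05],1.0]

```text
time: 14.45
ee_pos: [0.5282, -0.124, 0.1195]
tcp_rot: [-179.9, 0.1, 35.5]
wrist_force: [-1.9, 5.4, 8.5]
opening: 0.0132
```

```bash
python3 -c "
from h import *
inc(.5287,-.1250,.124,93)"
```

```text
inc [-0.009  0.043 -0.179] roll -9.59 (other way 50.41 ) pos [ 0.5282 -0.124   0.1195] yaw 35.49 q6 41.3 t 14.45 F [-1.9  5.4  8.5] T [ 1.24  0.53 -0.08] open 0.0132
```

Turned 57.5° so far and sunk 4.3 mm, with no stop yet. I'll continue in 3° steps.

>>> arm_command:
  increments:
    - [[0,0,0.03],0.2]
    - [[0,0,0.04],0.4]
    - [[0,0,0.05],0.6]
    - [[0,0,0.05],0.6]

```text
time: 14.85
ee_pos: [0.5285, -0.1239, 0.1194]
tcp_rot: [-179.9, 0.0, 31.8]
wrist_force: [-4.0, 4.6, 10.1]
opening: 0.0131
```

>>> arm_command:
  increments:
    - [[0,0,0.03],0.2]
    - [[0,0,0.04],0.4]
    - [[0,0,0.05],0.6]
    - [[0,0,0.05],0.6]

```text
time: 15.25
ee_pos: [0.5288, -0.1239, 0.1194]
tcp_rot: [-180.0, -0.0, 28.2]
wrist_force: [-2.5, 5.6, 11.1]
opening: 0.0134
```

```bash
python3 -c "
from h import *
inc(.5287,-.1250,.124,93)"
```

```text
inc [-0.026  0.038 -0.184] roll -10.8 (other way 49.2 ) pos [ 0.5288 -0.1239  0.1194] yaw 28.19 q6 48.6 t 15.25 F [-2.5  5.6 11.1] T [ 1.09  0.66 -0.05] open 0.0134
```

>>> arm_command:
  increments:
    - [[0,0,0.03],0.2]
    - [[0,0,0.03],0.4]
    - [[0,0,0.03],0.6]
    - [[0,0,0.03],0.6]

```text
time: 15.65
ee_pos: [0.5289, -0.1237, 0.1194]
tcp_rot: [-180.0, -0.1, 24.5]
wrist_force: [-2.8, 5.6, 8.3]
opening: 0.0134
```

```bash
python3 -c "
from h import *
inc(.5287,-.1250,.124,93)"
```

```text
inc [-0.028  0.043 -0.184] roll -11.41 (other way 48.59 ) pos [ 0.5289 -0.1237  0.1194] yaw 24.55 q6 52.2 t 15.65 F [-2.8  5.6  8.3] T [1.05 0.64 0.05] open 0.0134
```

>>> arm_command:
  increments:
    - [[0,0,0.03],0.2]
    - [[0,0,0.03],0.4]
    - [[0,0,0.03],0.6]
    - [[0,0,0.03],0.6]

```text
time: 16.05
ee_pos: [0.5287, -0.1229, 0.1195]
tcp_rot: [-179.9, -0.1, 21.0]
wrist_force: [-3.8, 9.3, 9.8]
opening: 0.0134
```

```bash
python3 -c "
from h import *
inc(.5287,-.1250,.124,93)"
```

```text
inc [-0.031  0.077 -0.182] roll -12.01 (other way 47.99 ) pos [ 0.5287 -0.1229  0.1195] yaw 20.95 q6 55.9 t 16.05 F [-3.8  9.3  9.8] T [1.8  0.94 0.31] open 0.0134
```

>>> arm_command:
  increments:
    - [[0,0,0.03],0.15]
    - [[0,0,0.03],0.3]
    - [[0,0,0.03],0.3]

```text
time: 16.35
ee_pos: [0.5287, -0.1224, 0.1195]
tcp_rot: [-179.9, -0.1, 19.2]
wrist_force: [-3.9, 5.4, 8.5]
opening: 0.0132
```

```bash
python3 -c "
from h import *
inc(.5287,-.1250,.124,93)
s,c=wristcam('w5');capinhand(s,c)"
```

```text
inc [-0.032  0.097 -0.182] roll -12.3 (other way 47.7 ) pos [ 0.5287 -0.1224  0.1195] yaw 19.18 q6 57.7 t 16.35 F [-3.9  5.4  8.5] T [1.37 0.82 0.58] open 0.0132
bar top: n 4408 y [-0.0233 -0.0019  0.0271] x [-0.0082  0.0082] z -0.0139 zslope y -0.006
top: n 4191 y [-0.026   0.0118] x [-0.0289  0.0271] z 0.012 zslope [ 0.    -0.025  0.012]
```

View pics/w5.png

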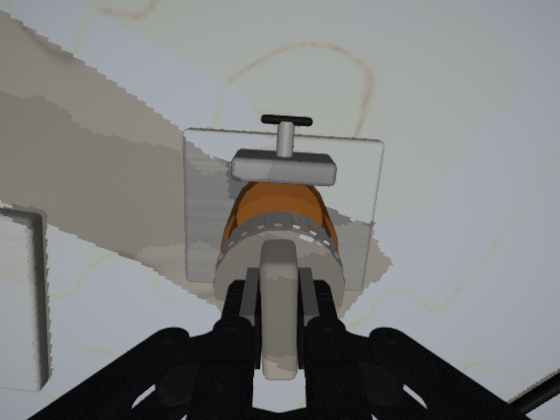

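The twist reaction is rising (0.58 N m, up from about 0.05), so this is the firm stop at about 73°. The cap seat is at about 0.104 m. I'll release the cap.

>>> arm_command:
  increments:
    - [[0,0,0],-0.05]
    - [[0,0,0],-0.05]

```text
time: 16.6
ee_pos: [0.5285, -0.1223, 0.1195]
tcp_rot: [-179.8, -0.1, 19.5]
wrist_force: [-2.5, 4.1, 3.7]
opening: 0.0133
```

>>> arm_command:
  increments:
    - [[0,0,0],0]
    - [[0,0,0],0]
    - [[0,0,0],0]
    - [[0,0,0],0]
    - [[0,0,0],0]
  claw: -1

```text
time: 17.1
ee_pos: [0.5286, -0.1224, 0.1194]
tcp_rot: [-179.8, -0.1, 19.5]
wrist_force: [0.1, -0.2, 0.9]
opening: 0.0835
```

>>> arm_command:
  increments:
    - [[0,0,0],0]
    - [[0,0,0],0]
    - [[0,0,0],0]

```text
time: 17.4
ee_pos: [0.5286, -0.1224, 0.1194]
tcp_rot: [-179.8, -0.1, 19.5]
wrist_force: [-1.0, 0.1, 0.6]
opening: 0.0851
```

>>> arm_command:
  increments:
    - [[0,0,-0.4],0]
    - [[0,0,-1.2],0]
    - [[0,0,-2.4],0]
    - [[0,0,-3.6],0]
    - [[0,0,-4.2],0]

```text
time: 17.9
ee_pos: [0.529, -0.1229, 0.2281]
tcp_rot: [-180.0, -0.3, 19.5]
wrist_force: [0.5, 0.4, -1.1]
opening: 0.0855
```

```bash
python3 -c "
from h import *
s,c=wristcam('w6')
inc(.5287,-.1250,.124,93)
W=cloud(c); r=np.hypot(W[...,0]-.529,W[...,1]+.125); z=W[...,2]
m=(r<.04)&(z>.128)&(z<.14); p=W[m]; print('bar top z',np.median(p[:,2]),p.shape,'mid',(np.percentile(p,1,0)+np.percentile(p,99,0))/2)
m=(r<.04)&(z>.10)&(z<.115); p=W[m]; print('top z',np.median(p[:,2]),(np.percentile(p,.5,0)+np.percentile(p,99.5,0))/2, 'slope',np.linalg.lstsq(np.c_[p[:,:2],np.ones(len(p))],p[:,2],rcond=None)[0].round(3))
c=camera('scene');save('s6',c['frame'])"
```

```text
inc [-0.081  0.065  4.224] roll -12.25 (other way 47.75 ) pos [ 0.5294 -0.123   0.2296] yaw 19.52 q6 57.3 t 17.95 F [-0.7  0.3  2.5] T [ 0.03  0.04 -0.01] open 0.0853
bar top z 0.1332443825385178 (1599, 3) mid [ 0.52824222 -0.12390542  0.13226619]
top z 0.10746112783101822 [ 0.52816583 -0.12418743  0.10648879] slope [ 0.007 -0.018  0.101]
```

View pics/w6.png

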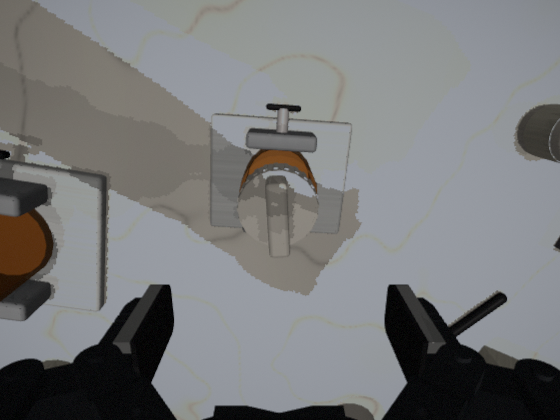

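View pics/s6.png

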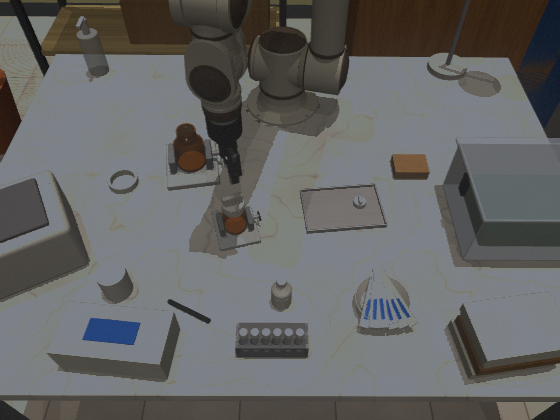

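After release, the wrist view shows the cap level on the jar at (279,210), and the jaws are clear. The top face reads 0.1075 m, which puts the seat at about 0.1045 m. In the scene view, the small cap at (360,202), the bottle at (281,293) and the dish at (382,300) haven't moved.

>>> arm_command:
  increments:
    - [[0,0,0],0]
    - [[0,0,0],0]
    - [[0,0,0],0]

```text
time: 18.3
ee_pos: [0.529, -0.1229, 0.2266]
tcp_rot: [-179.9, -0.3, 19.5]
wrist_force: [0.1, -0.0, -0.3]
opening: 0.0853
```

```bash
python3 -c "
from h import *
print(job_done())"
```

```text
the job is handed in; nothing more can be done
None
```

The large cap is screwed fully home on the smaller amber jar and released, and the job was handed in at 18.3 s. No verdict was reported.

**What I did:** I gripped the cap by its bar and set it on the jar's lugs with the bar along the jar's x axis. It dropped 8 mm into a start after about 12° clockwise. It went on sinking as it turned, so this was the true start and no restart was needed. It reached the firm stop after about 73° more, with the vertical force at 11 N or less in every reading I took while seating and turning it.

**Last checks:**
- **Height:** the cap's inner top is at about 0.1045 m, against a rim at about 0.105 m and a limit of 0.1065 m.
- **Centring:** the cap is within about 1.5 mm of the jar's centre.
- **Level:** the fitted slope is about 0.02 rad or less.
- **Clearance:** the gripper is open and about 10 cm above the cap.
- **Bystanders:** the small cap, bottle and dish look unmoved in the scene image; I did not measure their positions.

**Disagreements:** the top and wrist cameras differed by about 3 mm on the cap's starting position. The bar also slipped about 1 mm in the jaws at the final stop. Neither affected the result.

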